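# Fill a jar with chestnuts through the funnel

### The job

Slide the jar by its knob fully home against the stop, so that it stands under the funnel, then push the pan's lever to tip the pan smoothly until all six chestnuts have gone through the funnel into the jar. Let the pan swing back to rest; leave the jar home under the funnel, do not touch the chestnuts with the gripper, do not fling the pan over, and leave the small carton, the hand stamp and the brass weight where they stand.

Things in the scene. Friction and masses are not known exactly. Their poses are not given: they have to be found in the camera images.
- station: Fixed filling station: base with a guide track along its own y, two columns (local x -78 and +85 mm, y +40, 227 mm high) carrying a steel funnel and a tipping pan. Origin: on the table under the funnel's centre; z up; +y points from the slide's waiting end to the pan. Funnel: rim 132 mm across at z 205 mm, spout 45 mm inside, lower end at z 112 mm.
- jar_slide (a joint): Slide that carries the jar, along the station's +y. 0 = waiting end (jar 100 mm from the funnel's centre, towards the station's -y), 0.100 m = at its end stop with the jar centred under the spout. Stiff (about 1.5 N), stays where it is left. Starts between 0 and 0.03.
- slide_grip (a point): Middle of the black knob (28 mm across, 20 mm high) on top of an upright steel post 16 mm across at the slide's outer end, 135 mm on the station's -y side of the jar's centre. The point is 81 mm above the table; the post is free from 15 mm to 71 mm above the table. Moves with the slide; axes as the station's.
- jar_floor (a point): Centre of the inside floor of the clear narrow jar clamped on the slide: 56 mm inside, 62 mm outside, its rim 80 mm above this point (99 mm above the table). z up.
- pan (a joint): Tilt of the steel pan about its open lip over the funnel (axis along the station's x, at local y +40, z 213 mm). 0 = at rest, floor sloping 0.12 rad back; grows as it tips to the funnel, stop at 1.15 rad. Pan: 115 mm long towards the station's +y, 66 mm wide, walls 30 mm. Swings back to 0 by its weight when let go.
- lever_roller (a point): Centre of the lever's black roller, 16 mm thick, 45 mm long along the station's x, 85 mm from the pan's axis; its 10 mm arm is at the roller's +x end (arm at local x -92, this point -108 mm). At pan = 0 it is 293 mm above the table, leaning 0.35 rad to the station's +y; pushing it to the station's -y tips the pan (about 3 N).
- pan_pivot (a point): Point on the pan's tilt axis, 85 mm from lever_roller in the plane in which the lever swings; fixed to the pan.
- small_carton: Bystander: small closed cardboard carton, 66 x 48 x 50 mm. Origin: centre of its underside.
- date_stamp: Bystander: black and grey hand stamp, 30 x 42 x 88 mm, upright. Origin: centre of its underside.
- calib_weight: Bystander: small brass weight 29 mm across, 48 mm high. Origin: centre of its underside.
- nut_1: One of the six brown chestnuts lying in the pan, 22 mm across, 18 mm high; origin at the centre of its flat underside.
- nut_2: One of the six brown chestnuts lying in the pan, 22 mm across, 18 mm high; origin at the centre of its flat underside.
- nut_3: One of the six brown chestnuts lying in the pan, 22 mm across, 18 mm high; origin at the centre of its flat underside.
- nut_4: One of the six brown chestnuts lying in the pan, 22 mm across, 18 mm high; origin at the centre of its flat underside.
- nut_5: One of the six brown chestnuts lying in the pan, 22 mm across, 18 mm high; origin at the centre of its flat underside.
- nut_6: One of the six brown chestnuts lying in the pan, 22 mm across, 18 mm high; origin at the centre of its flat underside.

How it is judged (in metres and radians):
On the way, in this order (a step that is already met when the one before it is completed fails the run):
1. the jar slide is at its end stop under the funnel, no chestnut poured yet (value of joint jar_slide above 0.096 m and value of joint pan below 0.1 rad), for 0.2 s.
2. all six chestnuts are in the jar (horizontal distance between each of nut_1, nut_2, nut_3, nut_4, nut_5, nut_6 and jar_floor below 0.029 m and z of nut_1 in the frame of jar_floor between -0.004 and 0.078 m and z of nut_2 in the frame of jar_floor between -0.004 and 0.078 m and z of nut_3 in the frame of jar_floor between -0.004 and 0.078 m and z of nut_4 in the frame of jar_floor between -0.004 and 0.078 m and z of nut_5 in the frame of jar_floor between -0.004 and 0.078 m and z of nut_6 in the frame of jar_floor between -0.004 and 0.078 m and value of joint jar_slide above 0.096 m), for 0.2 s.
At the end, for the whole second after the job is handed in: All six chestnuts lie at rest inside the jar (within 29 mm of its axis, below its rim), the jar slide is within 4 mm of its end stop under the funnel, and the pan has swung back to rest (below 0.08 rad) (all of step 2 and value of joint pan below 0.08 rad and linear speed of each of nut_1, nut_2, nut_3, nut_4, nut_5, nut_6 below 0.05 m/s); the robot touches nothing.
It fails at once if the gripper touches a chestnut (contact force between any of the fingers, the arm and nut_1 above 0.5 N or contact force between any of the fingers, the arm and nut_2 above 0.5 N or contact force between any of the fingers, the arm and nut_3 above 0.5 N or contact force between any of the fingers, the arm and nut_4 above 0.5 N or contact force between any of the fingers, the arm and nut_5 above 0.5 N or contact force between any of the fingers, the arm and nut_6 above 0.5 N).
It fails at once if the pan is flung over (tipped faster than 3 rad/s) (velocity of joint pan above 3 rad/s).
It fails at once if a bystander is displaced by more than 20 mm (distance of any of small_carton, date_stamp, calib_weight from where it was at the start of the episode above 0.02 m).
It also fails if it takes over 54 s, if anything falls off the work surface, if the arm or the gripper's body presses on something with over 40 N, if the wrist force passes 120 N, or if a joint passes its speed limit or range.

### The arm

A 6-joint arm with a two-finger parallel gripper is mounted at the origin on the work surface; the furniture and walls round the work are solid. World frame = base frame: x ahead of the robot, y to its left, z up, the work surface at z = 0. Lengths are in mm, angles in rad, forces in N, time in s.
With the tool pointing down it reaches from about 225 to 875 mm from the base axis. Payload 3.4 kg.
Tool frame: the origin (TCP) lies on the centre line of the jaws, within the pads' length; the fingertips stand 17 mm ahead of it and the grasp point (between the pads) lies 2 mm behind it (manip.finger_overhang is the distance from the TCP to the fingertips, in mm); z points along the fingers, y is the line along which they close (so a half turn about z gives the same grasp; the last joint's range is limited). The gripper opens to 85 mm and grips with 20 to 120 N. Pads are 22 mm wide; open, the fingers measure 114 mm over their backs; the gripper's body (76 mm by 85 mm) begins 54 mm behind the grasp point. The pads swing forward as they close: fully open they stand 13 mm farther back than shut.
Start: joints at [-1.246, 0.276, 1.505, -0, 1.361, -0.121], TCP at [247.932, -518.836, 248.328] pointing down, gripper open.
Joint ranges: [-2.89, 2.89], [-0.75, 2.08], [0.22, 2.7], [-1.18, 4.32], [0.11, 2.71], [-2.7, 2.7]. Speed limits (rad/s): [2.57, 2.57, 3.14, 3.14, 3.14, 3.14].

### API

Orientations are given as a rotation vector (axis times angle).
In Python, from station import manip gives the robot as it stands. Calls block until the motion is done:
- manip.reach(position, orientation): joint-space move of the TCP to a pose.
- manip.move_l(position, velocity=150, rot=None): straight line of the TCP; rot=None keeps the orientation; velocity is the mean speed in mm/s.
- manip.move_joints(angles): joint-space move.
- manip.gripper_to(opening, effort=None): finger opening in mm; effort is the grip in N (None keeps the last); returns when the fingers have stopped.
- manip.sleep(seconds).
- manip.ik(position, orientation): joint angles nearest the present ones, or None.
- manip.get_state(): the state.
- manip.read_camera(name): name is "scene" or "top" or "wrist"; returns (picture, depth): 384x512x3 uint8, red, green, blue; 384x512 float32, mm along the optical axis (not along the pixel's ray), 0 where there is no reading.
- manip.get_calibration(name): a dict with "vfov" (degrees; the focal length in pixels is half the picture's height over the tangent of half this angle, whatever the lens; pixels are square), "cx", "cy" (the principal point, pixels), "pose" (4x4, takes a point from camera to world coordinates); the wrist camera has in their place "mount" (4x4, takes a point from camera to tool coordinates, whose origin is the TCP and whose axes are the flange's). Camera axes: x right, y down, z forward; pixel columns grow to the right and rows downward; lengths in mm; the calibration is good to about 2 mm. The wrist camera is an equidistant fisheye: a pixel r from the principal point sees the ray r / f radians off the axis. A picture is of the moment at which its call begins: read the wrist's pose just before it. get_calibration takes no time and is no camera call.
A pose or a line that the arm cannot do raises manip.PlanningError and nothing moves.
- manip.job_done(): hands the job in; it is judged then, once.
The state is a dict: "clock": time; "qpos": joint angles; "dq": joint speeds; "effort": joint torques, N m; "eef_pos": TCP position; "ee_rot": TCP orientation; "wrist_force": force on the tool from outside, world axes, zero at the start; "ft_torque": the same for the moment, N m; "grip_width": finger opening in mm; "grip_force": force on a finger pad.
Only numpy, scipy, OpenCV 4.12 (cv2) and the standard library are available. Lean on these libraries where they do the work, as an engineer would, in place of code of your own. Each camera call takes 0.05 s, during which the arm holds its last target. There are 200 camera calls.

## Working session

There is one attempt and no reset: what is moved stays moved. The work goes in short steps, each a Python script; the robot and the scene stay as the last script left them, time stands still between calls to the robot, and variables do not carry over. Pictures are saved under pics/ and viewed, at most 10 in all, crops included, and the job is handed in when it is done.

```bash
ls; mkdir -p pics
python3 - <<'E'
from station import manip
import cv2,numpy as np
for n in("scene","top"):
    p,d=manip.read_camera(n); cv2.imwrite(f"pics/{n}.png",cv2.resize(p[...,::-1],(800,600))); np.savez(f"{n}.npz",p=p,d=d,**manip.get_calibration(n))
    c=manip.get_calibration(n);print(c)
s=manip.get_state();print(s["clock"],s["ee_rot"],s["wrist_force"])
E
```

```text
pics
{'vfov': 53.754562680823014, 'cx': 256.548475207817, 'cy': 187.11895290723302, 'pose': array([[-8.26251872e-01, -2.99280111e-01,  4.77220346e-01,
        -1.37027246e+01],
       [-5.63093926e-01,  4.15863265e-01, -7.14130923e-01,
         8.17904302e+02],
       [ 1.52667705e-02, -8.58771891e-01, -5.12130614e-01,
         7.66836646e+02],
       [ 0.00000000e+00,  0.00000000e+00,  0.00000000e+00,
         1.00000000e+00]])}
{'vfov': 50.02204996743841, 'cx': 256.49998116405243, 'cy': 193.63331307998072, 'pose': array([[ 1.99186899e-02, -9.96412875e-01,  8.22473628e-02,
         4.22118395e+02],
       [-9.99797174e-01, -2.00959451e-02, -1.32780700e-03,
         4.99603280e+00],
       [ 2.97588248e-03, -8.22042328e-02, -9.96611062e-01,
         1.57807118e+03],
       [ 0.00000000e+00,  0.00000000e+00,  0.00000000e+00,
         1.00000000e+00]])}
0.1 [-3.06223841e+00 -6.94100378e-01  2.54607872e-04] [ 0.70917854  0.26138998 -0.15664556]
```

View pics/scene.png

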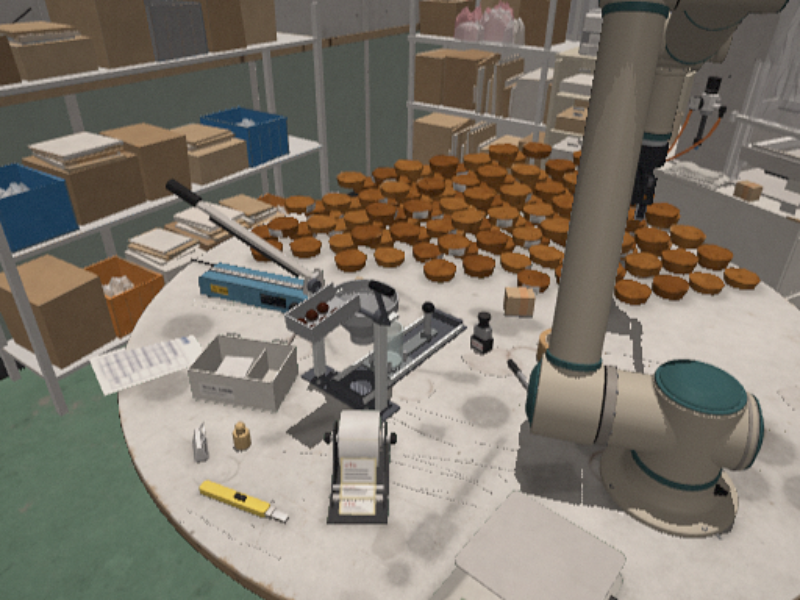

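View pics/top.png

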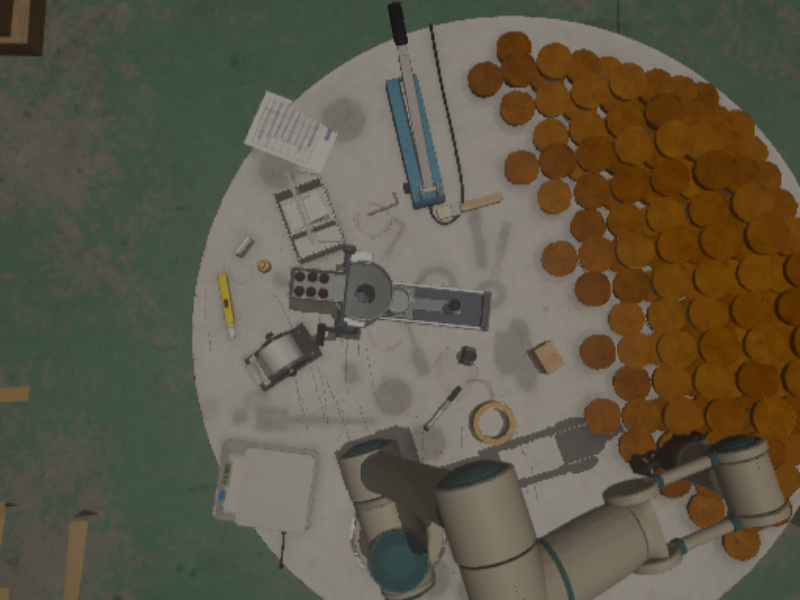

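The top view (800 px scale) shows the pan at (310,285), the funnel at (368,292), the knob at (454,305), the lever roller at about (322,332), the stamp at (467,355), the carton at (547,356) and the weight at (264,266). Next I'll get positions from the depth cloud.

```bash
cat > h.py <<'E'
import numpy as np,cv2
def cloud(n):
    z=np.load(n+".npz"); d=z["d"]; f=192/np.tan(np.radians(float(z["vfov"]))/2)
    v,u=np.mgrid[:384,:512]
    P=np.stack([(u-z["cx"])/f*d,(v-z["cy"])/f*d,d,np.ones_like(d)],-1)@z["pose"].T
    P=P[...,:3]; P[d==0]=np.nan; return P,z["p"]
E
python3 - <<'E'
from h import *
from scipy.optimize import least_squares
np.set_printoptions(precision=1,suppress=True)
for n in("top","scene"):
    P,p=cloud(n)
    if n=="top":
        for nm,(a,b) in dict(knob=(454,305),stamp=(467,353),carton=(547,356),weight=(264,266),funnel=(368,292),lever=(322,332)).items(): print(nm,P[int(b*.64),int(a*.64)])
        K=P[int(305*.64),int(454*.64)]; 
        cv2.imwrite("pics/crop.png",cv2.resize(p[150:240,170:330,::-1],(800,450),interpolation=cv2.INTER_CUBIC))
        ref=P[int(280*.64),int(310*.64)]; C0=P[186,240,:2]
    def sel(c,r,z0,z1):
        m=(np.hypot(P[...,0]-c[0],P[...,1]-c[1])<r)&(P[...,2]>z0)&(P[...,2]<z1); return P[m]
    a=sel(K,30,84,98); print(n,"knob",len(a),a.mean(0),np.ptp(a,axis=0) if len(a) else"")
    a=sel(K,150,270,320); print("high pts"); 
    b=sel(K+[-60,140,0],130,275,315)
    print("roller",len(b),b.mean(0),b.min(0),b.max(0)) if len(b) else 0
    np.save(n+"_roller.npy",b)
    f=sel(K+[0,110,0],85,198,209); print("rimpts",len(f),f.mean(0) if len(f) else "")
    if len(f):
        r=least_squares(lambda q:np.hypot(f[:,0]-q[0],f[:,1]-q[1])-66,f.mean(0)[:2],loss="soft_l1",f_scale=3); print("funnel c",r.x,np.median(abs(r.fun)))
E
```

```text
knob [ 542.  -118.2   95.2]
stamp [ 434.5 -149.    88.9]
carton [ 431.2 -345.9   49.4]
weight [631.2 337.3  42.7]
funnel [579.5  86.    6.4]
lever [467.4 159.5 294.4]
top knob 38 [ 543.2 -122.    90. ] [25.3 25.2 13.4]
high pts
roller 1 [477.8 149.2 277.3] [477.8 149.2 277.3] [477.8 149.2 277.3]
rimpts 38 [545.   34.  204.1]
funnel c [562.   87.3] 0.8591528130166708
scene knob 33 [ 540.3 -115.7   87.9] [24.8 23.3  8.7]
high pts
rimpts 41 [562.1  35.6 202.9]
funnel c [560.4  89.4] 1.1270317092771762
```

View pics/crop.png

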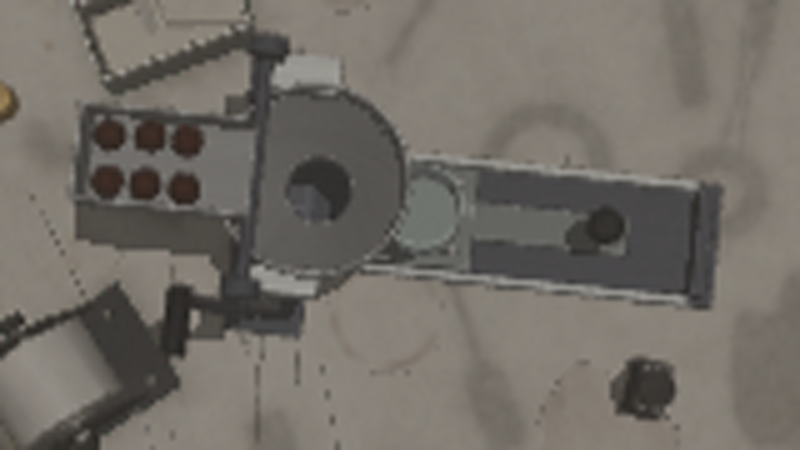

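```bash
cat >> h.py <<'E'
from scipy.spatial.transform import Rotation as R
O=np.array([561.,88.3]); a=0.095
sy=np.array([np.sin(a),np.cos(a)]); sx=np.array([np.cos(a),-np.sin(a)])
def W(x,y,z): return [*(O+x*sx+y*sy),z]
def rot(s=-1):
    y=np.array([*(s*sy),0]); z=np.array([0,0,-1.]); return R.from_matrix(np.stack([np.cross(y,z),y,z],1)).as_rotvec()
E
python3 - <<'E'
from h import *
from station import manip
np.set_printoptions(precision=2,suppress=True)
P,p=cloud("top"); w=P[204:226,200:214]; print("roller",np.nanmedian(w[w[...,2]>285],0), w[w[...,2]>285].min(0),w[w[...,2]>285].max(0),W(-108,69,293))
print("knob local",(np.array([542,-119])-O)@sx,(np.array([542,-119])-O)@sy, manip.finger_overhang)
for s in(-1,1): print(manip.ik(W(0,-260,250),rot(s)),manip.ik(W(-118,105,400),rot(s)),manip.ik(W(-118,0,275),rot(s)))
manip.gripper_to(0)
manip.reach(W(0,-255,250),rot())
manip.move_l(W(0,-255,82),150)
s=manip.get_state(); f0=np.array(s["wrist_force"]);print(s["clock"],f0,s["grip_width"],s["eef_pos"])
y=-255
while y<-135:
    y+=4 if y<-180 else 2
    manip.move_l(W(0,y,82),60); s=manip.get_state(); f=(np.array(s["wrist_force"])-f0)[:2]@sy
    print(y,round(f,1),end=" | ")
    if f<-8: break
print(s["clock"])
E
```

```text
roller [461.2  162.02 299.06] [442.32 153.93 286.39] [482.94 171.66 305.38] [np.float64(460.03212821821796), np.float64(167.2334458126441), 293]
knob local 0.749564095594071 -208.16754827221894 17.0
[-0.43  0.26  1.53 -0.    1.36  1.23] [ 0.28  0.11  1.36 -0.    1.68  1.95] [ 0.07  0.08  1.69 -0.    1.37  1.73]
[-0.43  0.26  1.53  0.    1.36 -1.91] [ 0.28  0.11  1.36 -0.    1.68 -1.19] [ 0.07  0.08  1.69 -0.    1.37 -1.41]
3.8083 [-0.7  -0.66 -0.14] -0.22587305228342475 [ 537.44 -165.94   82.8 ]
-251 1.5 | -247 0.4 | -243 0.9 | -239 0.1 | -235 0.6 | -231 1.3 | -227 0.1 | -223 -0.4 | -219 -0.4 | -215 0.5 | -211 0.7 | -207 1.1 | -203 0.5 | -199 0.5 | -195 0.9 | -191 1.4 | -187 1.3 | -183 0.8 | -179 0.4 | -177 -0.1 | -175 -0.5 | -173 0.2 | -171 0.7 | -169 -0.1 | -167 -0.1 | -165 0.6 | -163 -2.3 | -161 -8.8 | 10.8083
```

Run:
```python
from h import *
from station import manip
manip.move_l(W(0,-180,82),100); manip.move_l(W(0,-200,250),200)
manip.move_l(W(-118,-200,400),250)
manip.reach(W(-118,108,400),rot())
manip.move_l(W(-118,108,275),150)
for n in("scene","top"):
    p,d=manip.read_camera(n); np.savez(f"{n}.npz",p=p,d=d,**manip.get_calibration(n))
    if n=="scene": A=cv2.resize(p[160:280,180:310,::-1],(390,360),interpolation=cv2.INTER_CUBIC)
    else: B=cv2.resize(p[150:240,180:300,::-1],(400,360),interpolation=cv2.INTER_CUBIC)
cv2.imwrite("pics/c2.png",np.hstack([A,B]))
P,p=cloud("top"); m=(abs(P[...,0]-555)<40)&(abs(P[...,1]+50)<50)&(P[...,2]>84)&(P[...,2]<98)
k=P[m]; print("knob",np.median(k,0),[(np.median(k,0)[:2]-O)@v for v in(sx,sy)])
s=manip.get_state();print(s["clock"],s["eef_pos"])
```

```text
knob [548.54326328 -49.51934307  89.59739317] [np.float64(0.6725847116803528), np.float64(-138.37951164433596)]
15.325 [454.46923211 207.07358971 276.14253956]
```

View pics/c2.png

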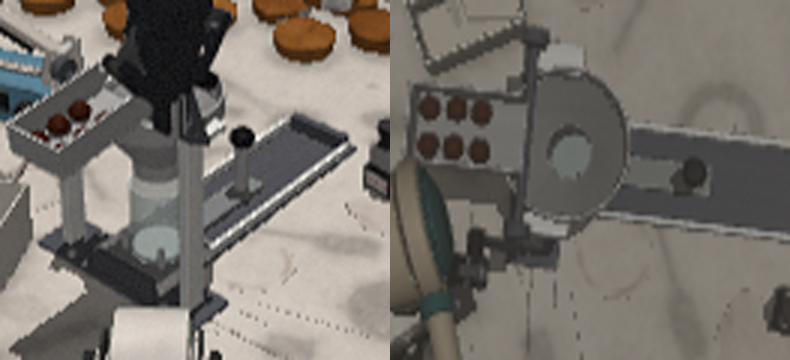

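The scene crop shows the jar under the spout, and the knob is about 138 mm from the funnel axis, with a firm stop felt. The gripper is behind the roller. Now I'll push the lever slowly.

Run:
```python
from h import *
from station import manip
f0=np.array(manip.get_state()["wrist_force"]); y=108
while y>75:
    y-=2; manip.move_l(W(-118,y,275),40); s=manip.get_state(); f=(np.array(s["wrist_force"])-f0)[:2]@sy
    print(y,round(f,1),end=" | ")
    if f>2: break
yc=y
# arc: roller y = 40+85 sin(.35-pan); offset finger centre = yc-69
for t in (0.45,0.65,0.85,1.0):
    yy=yc-69.1+40+85*np.sin(.35-t)
    v=22; manip.move_l(W(-118,yy,275),v); manip.sleep(.3)
    s=manip.get_state(); print(t,round(yy,1),(np.array(s["wrist_force"])-f0).round(1),s["clock"])
for n in("scene","top"):
    p,d=manip.read_camera(n); np.savez(f"{n}.npz",p=p,d=d,**manip.get_calibration(n))
    if n=="scene": A=cv2.resize(p[160:280,180:310,::-1],(390,360),interpolation=cv2.INTER_CUBIC)
    else: B=cv2.resize(p[150:240,180:300,::-1],(400,360),interpolation=cv2.INTER_CUBIC)
cv2.imwrite("pics/c3.png",np.hstack([A,B])); print(yc)
```

```text
106 -0.6 | 104 -0.1 | 102 -0.5 | 100 0.7 | 98 -0.3 | 96 -0.9 | 94 0.0 | 92 1.1 | 90 3.6 | 0.45 52.4 [-8.8  1.8 31.8] 19.7333
0.65 35.8 [-0.3 -2.5 10.2] 20.9417
0.85 20.1 [-0.5  0.8  0.3] 22.1
1.0 9.5 [-0.1  0.3  1.3] 23.0333
90
```

View pics/c3.png

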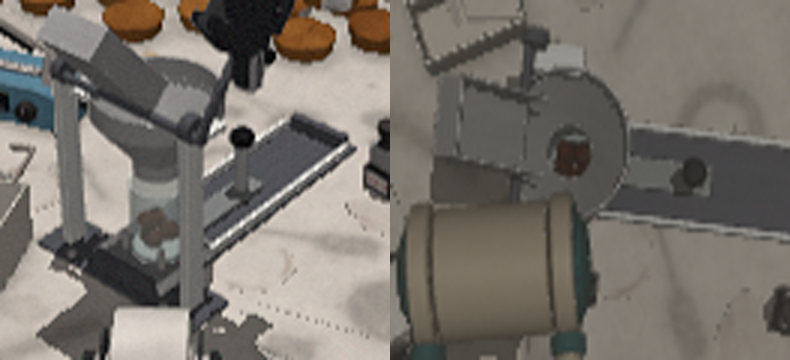

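The pan is tipped and nuts are in the jar. I'll tip a little further and count them.

Run:
```python
from h import *
from station import manip
yc=90
manip.move_l(W(-118,yc-29.1+85*np.sin(.35-1.1),275),20); manip.sleep(.8)
s=manip.get_state(); print(s["wrist_force"],s["clock"])
for n in("scene","top"):
    p,d=manip.read_camera(n)
    if n=="scene": A=cv2.resize(p[180:260,190:260,::-1],(420,480),interpolation=cv2.INTER_CUBIC)
    else: B=cv2.resize(p[170:220,190:250,::-1],(380,480),interpolation=cv2.INTER_CUBIC)
cv2.imwrite("pics/c4.png",np.hstack([A,B]))
```

```text
[ 0.03529531  0.71873866 -0.45493999] 24.4083
```

View pics/c4.png

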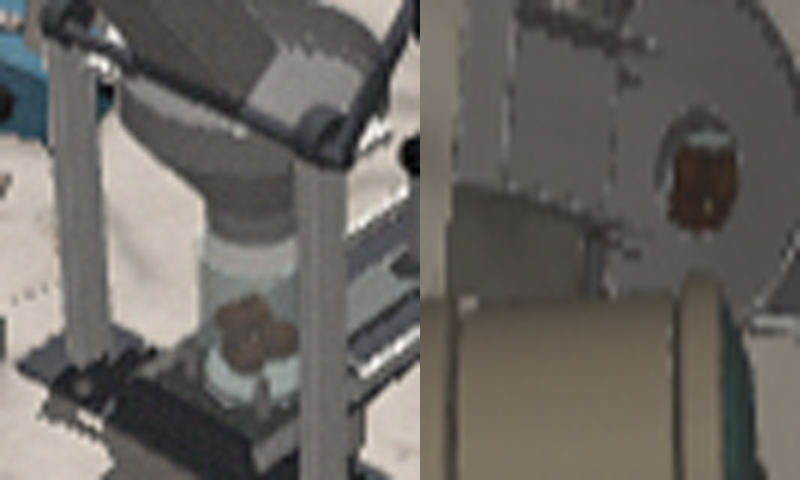

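Run:
```python
from h import *
from station import manip
yc=90
for t,z in((.8,283),(.5,288),(.2,288),(0,288)):
    manip.move_l(W(-118,yc-29.1+85*np.sin(.35-t),z),30); print(t,manip.get_state()["wrist_force"])
manip.move_l(W(-118,108,288),60); manip.move_l(W(-118,112,400),150)
manip.reach(W(-118,-150,420),rot()); manip.sleep(.5)
s=manip.get_state(); print(s["wrist_force"],s["clock"])
for n in("scene","top"):
    p,d=manip.read_camera(n); np.savez(f"{n}.npz",p=p,d=d,**manip.get_calibration(n))
    if n=="scene": A=cv2.resize(p[180:260,180:260,::-1],(400,400),interpolation=cv2.INTER_CUBIC)
    else: B=cv2.resize(p[160:230,180:250,::-1],(400,400),interpolation=cv2.INTER_CUBIC)
cv2.imwrite("pics/c5.png",np.hstack([A,B]))
P,p=cloud("top"); m=(abs(P[...,0]-555)<40)&(abs(P[...,1]+50)<50)&(P[...,2]>84)&(P[...,2]<98)
k=np.median(P[m],0); print("knob",k,[(k[:2]-O)@v for v in(sx,sy)])
w=P[190:235,195:225].reshape(-1,3); w=w[(w[:,2]>285)&(w[:,2]<308)]; print("roller",len(w),np.median(w,0))
```

```text
0.8 [0.41987513 0.8842595  1.28994415]
0.5 [ 0.03297349  2.35545903 -0.21050658]
0.2 [ 0.23470701  1.91308161 -0.99825477]
0 [ 0.85089124 -0.23569045  0.07763431]
[-0.46911983 -0.36149737 -1.0705477 ] 30.9583
knob [551.50047381 -49.31759997  89.88949563] [np.float64(3.597324083717659), np.float64(-137.89816561104934)]
roller 73 [461.22788385 161.90656899 299.04894967]
```

View pics/c5.png

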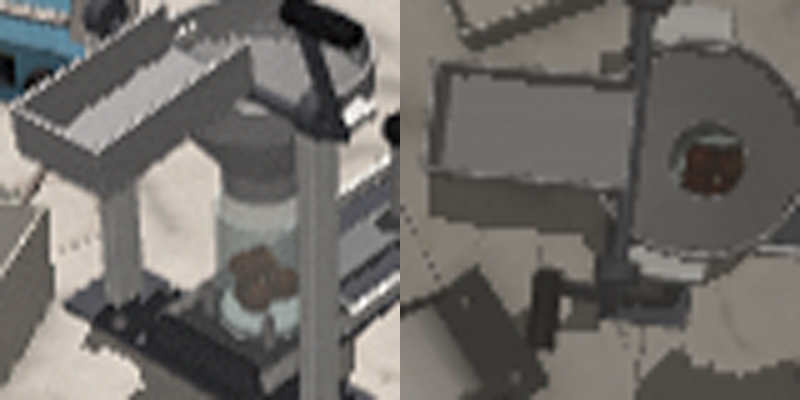

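The pan is empty and back at rest, with the roller where it started. The funnel is clear and the nuts lie low in the jar. The arm is clear of everything, so I'm handing in.

```bash
python3 -c "
from station import manip
print(manip.job_done())"
```

```text
the job is handed in; nothing more can be done
None
```

I handed the job in at about 31 s with no verdict returned: the jar is home under the funnel, the pan is empty and back at rest, and no chestnuts are visible outside the jar, though I could only make out about four of the six inside it; the upward force on the gripper briefly reached about 32 N early in the tip.

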